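Load a module under the hold-down of a test jig

ROBOT

A 6-joint arm with a two-finger parallel gripper is mounted at the origin on the work surface. World frame = base frame: x ahead of the robot, y to its left, z up, the work surface at z = 0. Lengths are in m, angles in rad, forces in N, time in s.
With the tool pointing down it reaches from about 0.375 to 0.975 m from the base axis. Payload 3.8 kg.
Tool frame: the origin (TCP) lies midway between the tips of the shut fingers; the grasp point (between the pads) lies 19 mm behind it; z points along the fingers, y is the line along which they close (so a half turn about z gives the same grasp; the last joint's range is limited). The gripper opens to 88 mm and grips with 3 to 60 N. Pads are 18 mm wide; open, the fingers measure 123 mm over their backs; the gripper's body (75 mm by 187 mm) begins 45 mm behind the grasp point.
Start: joints at [1.246, 0.264, 1.604, -0, 1.274, -0.037], TCP at [0.192, 0.647, 0.239] pointing down, gripper open.
Joint ranges: [-2.63, 2.63], [-0.94, 2.18], [0.31, 2.57], [-1.31, 4.45], [0, 2.66], [-2.55, 2.55]. Speed limits (rad/s): [2.57, 2.57, 3.14, 3.14, 3.14, 3.14].

INTERFACE

Orientations are given as a rotation vector (axis times angle).
In Python, from cell import manip, inverse_kinematics, cams, order gives the robot as it stands. Calls block until the motion is done:
- manip.move_pose(position, orientation): joint-space move of the TCP to a pose.
- manip.move_linear(position, rate=0.15, rot=None): straight line of the TCP; rot=None keeps the orientation; rate is the mean speed in m/s.
- manip.set_joints(angles): joint-space move.
- manip.set_gripper(opening, force=None): finger opening in m; force is the grip in N (None keeps the last); returns when the fingers have stopped.
- manip.dwell(seconds).
- inverse_kinematics(position, orientation): joint angles nearest the present ones, or None.
- manip.state(): the state.
- cams.capture(name): name is "scene" or "top" or "wrist"; returns a dict with "image" (420x560x3 uint8, blue, green, red), "z_map" (420x560 float32, m along the optical axis (not along the pixel's ray), 0 where there is no reading), "intrinsics" (3x3 intrinsics, pixels), "k1" (the pictures are not rectified: a ray, as slopes to the right and down, at radius r is drawn at 1 + k1 r^2 times it, then the intrinsics apply), "position" and "orientation" of the camera in the world; the wrist camera has in their place "T_tool_cam" (4x4, takes a point from camera to tool coordinates, whose origin is the TCP and whose axes are the flange's). Camera axes: x right, y down, z forward; pixel columns grow to the right and rows downward; lengths in m; the calibration is good to about 2 mm. A picture is of the moment at which its call begins: read the wrist's pose just before it.
A pose or a line that the arm cannot do raises manip.IKError and nothing moves.
- order.close_job(): hands the job in; it is judged then, once.
The state is a dict: "clock": time; "joint_pos": joint angles; "joint_velocities": joint speeds; "tau": joint torques, N m; "tool_pos": TCP position; "tcp_rot": TCP orientation; "contact_force": force on the tool from outside, world axes, zero at the start; "moment": the same for the moment, N m; "gripper_width": finger opening in m; "grasp_force": force on a finger pad.
Only numpy, scipy, OpenCV 4.12 (cv2) and the standard library are available. Lean on these libraries where they do the work, as an engineer would, in place of code of your own. Each camera call takes 0.05 s, during which the arm holds its last target. There are 200 camera calls.

TASK

Load the aluminium module into the test jig, connector first: push its nose under the sprung hold-down arm so that the arm rides up onto it, slide it on along the jig's floor between the rails until its connector presses the sprung contact plate in a little, then let go, with the arm bearing down on the module and the plate still pressed. Press the contact plate gently and leave the other things on the bench where they are.

Things in the scene. Friction and masses are not known exactly. Their poses are not given: they have to be found in the camera images.
- module: Loose die-cast aluminium case lying flat, 120 long (x) x 46 wide (y) x 26 mm high, about 0.25 kg. Origin: centre of the case's underside, z up. +x points to its nose, where a black connector (24 wide, from 4 to 12 mm above the underside) stands 8 mm out of the end face.
- module_grip (a point): Where to grip the module, across its 46 mm width: on its centre line 45 mm behind the origin (toward the tail), 26 mm above the underside. Fingers here stay clear of the jig's rails. Axes as the module's.
- jig: Fixed test jig. Origin: on the underside of its base plate, z up; +x is the way the module is pushed in. Base plate 110 mm wide (y), x = -100 to +140 mm; its top, the jig's floor, is 10 mm above the origin. Nothing on the jig stands more than 55 mm above the floor.
- jig_mouth (a point): Point on the jig's floor at x = 0, y = 0 of the jig, midway between the near ends of the two guide rails; axes as the jig's. The rails run from here to x = 66 mm, 14 mm high, 49 mm apart between inner faces; their mouths flare outward from here back to x = -15 mm.
- holddown_pad (a point): Underside of the pad at the free end of the hold-down arm, a steel bar 18 mm wide hinged 108 mm farther along the jig's +x. At rest at x = 22, y = 0 mm of the jig, 18 mm above its floor. From the slippery white pad a ski toe slopes up toward the jig's -x at about 25 degrees, to a tip at x = -10 mm, 30 mm above the floor, so a 26 mm high part pushed along the floor lifts the arm.
- holddown (a joint): Angle of the sprung hold-down arm, rad: 0 at rest, grows as the pad lifts, about 0.075 with the pad on the module's top, limit 0.6. Its spring presses down with about 5 to 7 N. Pushing the module's nose in to lift it takes 5 to 20 N along the floor; sliding on beneath it takes a steady, smaller push (up to about 10 N, differing with friction).
- head: Black contact head housing, fixed on the jig's floor; origin at the foot of its front face, x = 88 mm of the jig. Before it stands a brass contact plate, 36 mm wide, 2 to 22 mm above the floor, on a slide set for the day: unloaded, its front is anywhere from x = 40 to 64 mm of the jig, not measured, to be found by feel. Plate and slide count as part of the head.
- plate_zone (a point): Middle of the range in which the contact plate's front face may stand: x = 52 mm, y = 0 of the jig, 12 mm above its floor (the real plate is up to 12 mm nearer or farther). The plate is sprung: it yields 2 N per mm, for 5 mm, then is hard. Over 14 N on it bends the contacts; 3 to 7 N is a good contact, 1.5 N the least. Friction under the arm keeps the module there.
- tester: Bystander: red tester box, 70 x 50 x 32 mm, origin under its centre. Leave it alone.
- bitcase: Bystander: black case of screwdriver bits, 75 x 100 x 43 mm with the bits, origin under its centre. Leave it alone.
- driver: Bystander: screwdriver 170 mm long lying on the bench. Leave it alone.
Not all that is in view belongs to the job. Several things look just like the module: the one meant starts farthest to the robot's right.

How it is judged:
On the way, in this order (a step that is already met when the one before it is completed fails the run):
1. the module's nose has lifted the hold-down arm (value of joint holddown above 0.03 rad and contact force between module and holddown above 1 N), for 0.1 s.
2. the module, under the arm, presses the contact plate (value of joint holddown above 0.055 rad and contact force between module and head above 1.5 N), for 0.2 s.
At the end, for the whole second after the job is handed in: The module lies flat on the jig's floor between the rails, connector toward the contact head (centred within 4 mm, straight within 0.06 rad), at rest; the hold-down arm bears on its top with more than 2.5 N and its connector presses the contact plate with more than 1.5 N (all of step 2 and contact force between module and holddown above 2.5 N and value of joint holddown below 0.1 rad and x of module in the frame of jig between -0.032 and 0.006 m and y of module in the frame of jig between -0.004 and 0.004 m and z of module in the frame of jig between 0.007 and 0.013 m and angle between the x axis of module and the x axis of jig, either way round below 0.06 rad and angle between module's own z axis and vertical below 0.05 rad and x of module_grip in the frame of jig below -0.03 m and linear speed of module below 0.01 m/s); the robot touches nothing.
It fails at once if the contact plate is pressed with more than 14 N (contact force between module and head above 14 N).
It fails at once if the tester box is shifted by more than 20 mm (distance of tester from where it was at the start of the episode above 0.02 m).
It fails at once if the bit case is shifted by more than 20 mm (distance of bitcase from where it was at the start of the episode above 0.02 m).
It fails at once if the screwdriver is shifted by more than 25 mm (distance of driver from where it was at the start of the episode above 0.025 m).
It also fails if it takes over 64 s, if anything falls off the work surface, if the arm or the gripper's body presses on something with over 40 N, if the wrist force passes 120 N, or if a joint passes its speed limit or range.

## Working session

There is one attempt and no reset: what is moved stays moved. The work goes in short steps, each a Python script; the robot and the scene stay as the last script left them, time stands still between calls to the robot, and variables do not carry over. Pictures are saved under pics/ and viewed, at most 10 in all, crops included, and the job is handed in when it is done.

```bash
ls; mkdir -p pics
cat > h.py <<'E'
import numpy as np, cv2
from scipy.spatial.transform import Rotation as R
from cell import manip, inverse_kinematics, cams, order
def rot(o):
    o=np.array(o,float)
    return o if o.shape==(3,3) else (R.from_rotvec(o) if o.size==3 else R.from_quat(o)).as_matrix()
def grab(name):
    s=manip.state(); c=cams.capture(name)
    if 'T_tool_cam' in c:
        T=np.eye(4);T[:3,:3]=rot(s['tcp_rot']);T[:3,3]=s['tool_pos'];T=T@c['T_tool_cam']
        c['Rm'],c['p']=T[:3,:3],T[:3,3]
    else: c['Rm'],c['p']=rot(c['orientation']),np.array(c['position'])
    return c
def rays(c,uv):
    K=c['intrinsics'];uv=np.atleast_2d(uv).astype(float)
    d=np.array([float(c['k1']),0,0,0])
    # drawn = ray*(1+k1 r^2): the OpenCV radial model
    n=cv2.undistortPoints(uv.reshape(-1,1,2),K,d).reshape(-1,2)
    return np.c_[n,np.ones(len(n))]
def onplane(c,uv,z):
    d=rays(c,uv)@c['Rm'].T
    return c['p']+d*((z-c['p'][2])/d[:,2])[:,None]
def depthpts(c,uv):
    uv=np.atleast_2d(uv).astype(int)
    return c['p']+(rays(c,uv)*c['z_map'][uv[:,1],uv[:,0]][:,None])@c['Rm'].T
def allpts(c):
    v,u=np.mgrid[:420,:560]; return depthpts(c,np.c_[u.ravel(),v.ravel()]).reshape(420,560,3)
E
python3 - <<'E'
from h import *
for n in('top','scene'):
    c=grab(n); cv2.imwrite(f'pics/{n}0.png',c['image']); print(n,c['position'],c['orientation'],c['k1'],c['intrinsics'],(c['z_map']>0).mean())
s=manip.state();print(s)
E
```

```text
pics
top [0.38031521 0.02554593 0.93182532] [-2.25018408  1.94835449 -0.20869361] -0.10823983093372982 [[383.30178358   0.         279.77205855]
 [  0.         383.30178358 209.42022667]
 [  0.           0.           1.        ]] 0.9959353741496598
scene [ 0.93570961 -0.7272928   0.85898488] [-2.29610872 -0.49885993  0.24130727] -0.06721878724220744 [[410.7750094    0.         283.07896585]
 [  0.         410.7750094  213.4246861 ]
 [  0.           0.           1.        ]] 0.9960459183673469
{'clock': 0.1, 'joint_pos': array([ 1.24609174e+00,  2.64655254e-01,  1.60519459e+00, -3.54144014e-05,
        1.27370632e+00, -3.68980589e-02]), 'joint_velocities': array([ 0.00032688, -0.00026416, -0.0026727 , -0.00146887,  0.00064155,
       -0.00203491]), 'tau': array([ 7.99631762e-04, -5.03618932e+01, -3.58074439e+01,  7.30848662e-02,
        2.32600240e-02, -7.15313513e-05]), 'tool_pos': array([0.19141077, 0.6466409 , 0.23755085]), 'tcp_rot': array([-4.50464502e-01, -3.10880488e+00,  3.04324693e-03]), 'contact_force': array([-0.62038064,  0.19554635,  0.2659256 ]), 'moment': array([ 0.04746993,  0.01437011, -0.03082656]), 'grasp_force': 0.0, 'gripper_width': 0.08827450611945636}
```

View pics/top0.png

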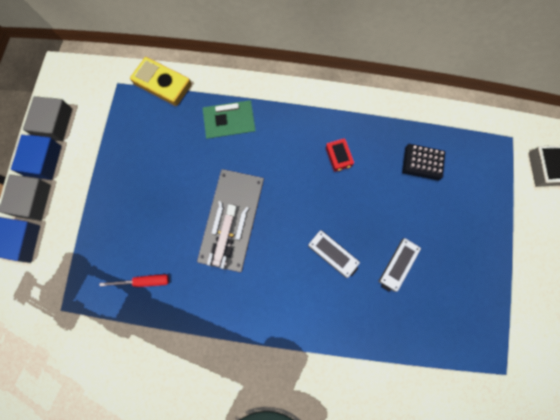

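View pics/scene0.png

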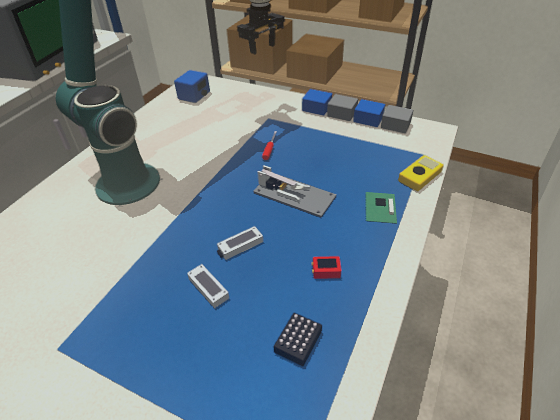

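The look-alikes in the top view are the cases at (334,253) and (401,265); in the scene view they are at (240,242) and (208,285). The one farthest to the robot's right (−y) is top (401,265). The jig is at top (230,220), with its head end at about (225,250) pointing toward the robot. Next I'll measure roughly and check with wrist views.

```bash
cat >> h.py <<'E'
def case(c,zr,near,rad=0.12):
    """bright low-saturation blob near a point, via plane z=zr; returns contour px, world pts"""
    hsv=cv2.cvtColor(c['image'],cv2.COLOR_BGR2HSV)
    P=allpts(c)
    blue=cv2.inRange(hsv,(95,90,20),(130,255,255))
    m=((blue==0)&(np.hypot(P[...,0]-near[0],P[...,1]-near[1])<rad)).astype(np.uint8)
    m=cv2.morphologyEx(m,cv2.MORPH_OPEN,np.ones((3,3)))
    cs,_=cv2.findContours(m,cv2.RETR_EXTERNAL,cv2.CHAIN_APPROX_NONE)
    return max(cs,key=cv2.contourArea),P
E
python3 - <<'E'
from h import *
c=grab('top'); s=grab('scene')
print('top',onplane(c,[(334,253),(401,265),(230,220),(240,172),(220,268),(225,250)],0.02).round(3))
print('scene',onplane(s,[(240,242),(208,285)],0.026).round(3))
P=allpts(c)
for u,v in[(334,253),(401,265),(230,220),(225,180),(215,258),(300,150)]: print((u,v),P[v,u].round(3))
s0=manip.state()
print(R.from_rotvec(s0['tcp_rot']).as_matrix().round(2)); w=cams.capture('wrist'); print(w['T_tool_cam'].round(3),w['intrinsics'][0,0])
E
```

```text
top [[ 0.487 -0.092  0.02 ]
 [ 0.481 -0.255  0.02 ]
 [ 0.531  0.167  0.02 ]
 [ 0.654  0.163  0.02 ]
 [ 0.413  0.171  0.02 ]
 [ 0.457  0.167  0.02 ]]
scene [[ 0.493 -0.1    0.026]
 [ 0.491 -0.26   0.026]]
(334, 253) [ 0.486 -0.09   0.03 ]
(401, 265) [ 0.48  -0.253  0.027]
(230, 220) [0.526 0.162 0.05 ]
(225, 180) [0.63  0.198 0.012]
(215, 258) [0.433 0.181 0.055]
(300, 150) [0.74  0.023 0.003]
[[-0.96  0.28 -0.  ]
 [ 0.28  0.96 -0.  ]
 [ 0.   -0.   -1.  ]]
[[ 0.001 -0.958 -0.288  0.073]
 [ 1.     0.001 -0.    -0.   ]
 [ 0.    -0.288  0.958 -0.146]
 [ 0.     0.     0.     1.   ]] 328.0715992062261
```

Run:
```python
from h import *
import pickle
views={}
def go(n,x,y,z):
    manip.move_pose([x,y,z],[np.pi,0,0]); manip.dwell(0.3); c=grab('wrist'); views[n]=c; cv2.imwrite(f'pics/{n}.png',c['image'])
go('j1',0.55,0.14,0.25); go('j2',0.55,0.22,0.25); go('m1',0.50,-0.22,0.2); go('m2',0.50,-0.29,0.2)
pickle.dump(views,open('views.pkl','wb'))
print(manip.state()['clock'],manip.state()['joint_pos'].round(2))
for n in views: print(n,views[n]['p'].round(3))
cv2.imwrite('pics/mm.png',np.hstack([views['m1']['image'][:,80:480],views['m2']['image'][:,80:480]]))
```

```text
6.3 [-0.57  0.11  1.86  0.    1.17  1.  ]
j1 [0.625 0.14  0.396]
j2 [0.626 0.219 0.397]
m1 [ 0.576 -0.22   0.347]
m2 [ 0.576 -0.289  0.346]
```

View pics/mm.png

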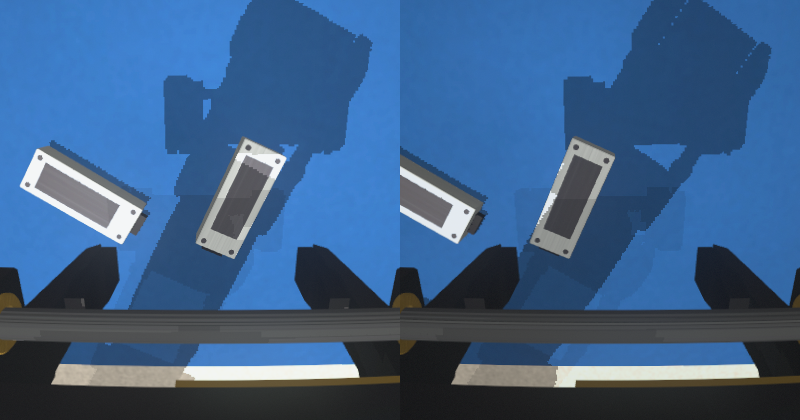

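View pics/j1.png

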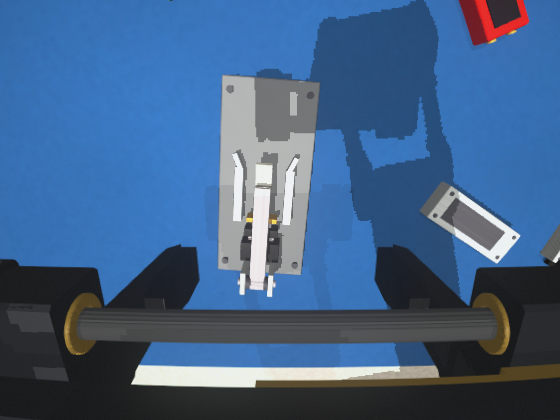

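View pics/j2.png

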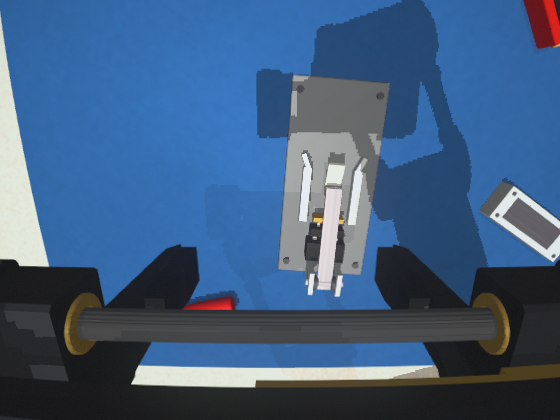

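The wrist views show the chosen module at m1 (322,197), full-image pixels, with screw holes near (328,148), (358,160), (283,240) and (312,252). They show the jig plate with holes at j1 (230,89), (311,95), (225,260), (295,264) and j2 (300,89), (380,96), (286,260), (355,264). The mouth faces away from the robot, and the brass plate is at j1 (262,220). I still need to confirm which end carries the connector.

```bash
cat >> h.py <<'E'
def dark(c,uv,h=6):
    u,v=map(int,uv); g=cv2.cvtColor(c['image'],cv2.COLOR_BGR2GRAY)[v-h:v+h+1,u-h:u+h+1].astype(float)
    w=np.clip(np.median(g)-25-g,0,None)
    k,l,st,ce=cv2.connectedComponentsWithStats((w>0).astype(np.uint8))
    if k<2: return np.array([np.nan]*2)
    i=1+np.argmin(np.hypot(*(ce[1:]-h).T)-0.3*st[1:,4]); m=(l==i)*w
    yy,xx=np.mgrid[-h:h+1,-h:h+1]; return np.array([u+(m*xx).sum()/m.sum(),v+(m*yy).sum()/m.sum()])
def tri(ca,ua,cb,ub):
    A=[];b=[]
    for c,u in((ca,ua),(cb,ub)):
        d=(rays(c,u)@c['Rm'].T)[0]; d/=np.linalg.norm(d); M=np.eye(3)-np.outer(d,d); A.append(M);b.append(M@c['p'])
    return np.linalg.lstsq(np.vstack(A),np.hstack(b),rcond=None)[0]
E
python3 - <<'E'
from h import *
import pickle
V=pickle.load(open('views.pkl','rb'))
J1=[(230,89),(311,95),(225,260),(295,264)];J2=[(300,89),(380,96),(286,260),(355,264)]
M1=[(328,148),(358,160),(283,240),(312,252)];M2=[(256,147),(287,159),(216,240),(246,252)]
for a,b,A,B in(('j1','j2',J1,J2),('m1','m2',M1,M2)):
    X=[]
    for p,q in zip(A,B):
        p1=dark(V[a],p);q1=dark(V[b],q); x=tri(V[a],p1,V[b],q1); X.append(x); print(a,p1.round(1),q1.round(1),x.round(4))
    X=np.array(X);f=X[:2].mean(0);r=X[2:].mean(0);print('mid',X.mean(0).round(4),'len',np.linalg.norm(f-r).round(4),'wid',np.linalg.norm(X[0]-X[1]).round(4),np.linalg.norm(X[2]-X[3]).round(4),'yaw',np.arctan2(*(r-f)[1::-1]).round(4))
for n in('m1','m2'):
    c=V[n];P=allpts(c); m=((P[...,2]>.018)&(P[...,2]<.036)&(abs(P[...,0]-.48)<.1)&(abs(P[...,1]+.255)<.08)).astype(np.uint8); m=cv2.morphologyEx(m,cv2.MORPH_OPEN,np.ones((3,3)))
    ct=max(cv2.findContours(m,0,1)[0],key=cv2.contourArea); w=onplane(c,ct.reshape(-1,2),.026)[:,:2].astype(np.float32)*1000; print(n,cv2.minAreaRect(w),np.median(P[m>0][:,2]))
for n in('j1','j2'):
    c=V[n];P=allpts(c); hs=cv2.cvtColor(c['image'],cv2.COLOR_BGR2HSV); m=((hs[...,1]<90)&(abs(P[...,0]-.53)<.16)&(abs(P[...,1]-.17)<.1)&(P[...,2]<.1)).astype(np.uint8); m=cv2.morphologyEx(m,cv2.MORPH_OPEN,np.ones((3,3)))
    ct=max(cv2.findContours(m,0,1)[0],key=cv2.contourArea); w=onplane(c,ct.reshape(-1,2),.01)[:,:2].astype(np.float32)*1000; w=w[w[:,0]>460]; print(n,cv2.minAreaRect(w),w[:,0].min(),w[:,0].max())
t=cams.capture('top')['image']; g=V['j1']['image']
a=cv2.resize(t[230:300,360:440],(400,350),interpolation=2); b=cv2.resize(g[140:290,200:330],None,fx=2.33,fy=2.33,interpolation=2)[:350]
cv2.imwrite('pics/crop.png',np.hstack([a,b]))
E
```

```text
j1 [229.9  88.6] [299.8  88.7] [0.6446 0.2035 0.0105]
j1 [309.8  94.9] [378.8  95.6] [0.6378 0.1137 0.0097]
j1 [225.1 258.9] [285.8 259.2] [0.4351 0.2194 0.0107]
j1 [294.2 264.1] [354.7 264. ] [0.4286 0.1297 0.012 ]
mid [0.5365 0.1666 0.0107] len 0.2099 wid 0.09 0.09 yaw 3.0658
m1 [327.9 147.3] [255.6 146.8] [ 0.5377 -0.2598  0.0286]
m1 [357.2 160.9] [286.  160.3] [ 0.5246 -0.2891  0.0285]
m1 [283.2 240.2] [217.  239.8] [ 0.4406 -0.2166  0.0281]
m1 [310.9 251.7] [246.6 256.6] [ 0.4229 -0.2466  0.025 ]
mid [ 0.4815 -0.253   0.0275] len 0.1082 wid 0.032 0.035 yaw 2.735
m1 ((482.99163818359375, -252.4951629638672), (47.69854736328125, 121.12544250488281), 65.95037078857422) 0.028727295296307964
m2 ((482.91253662109375, -252.8230438232422), (46.233795166015625, 122.07420349121094), 66.00091552734375) 0.028694684482033772
j1 ((556.7403564453125, 165.06260681152344), (110.12904357910156, 199.70028686523438), 85.62408447265625) 460.263 659.22705
j2 ((556.2975463867188, 164.89080810546875), (110.28912353515625, 200.5850372314453), 85.6330337524414) 460.1453 659.2248
```

View pics/crop.png

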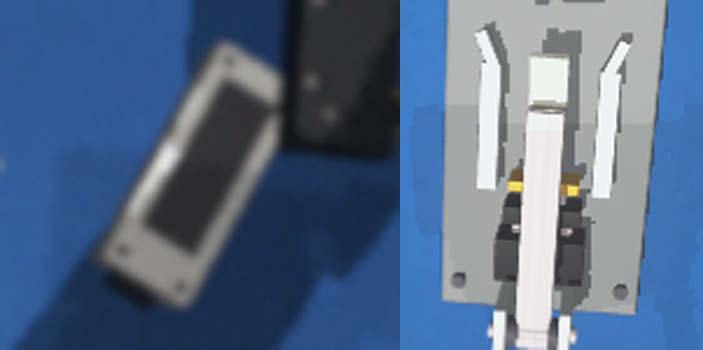

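The enlarged crop shows the black connector at the lower-left end of the chosen module (crop px (130,290)), so its nose points toward the robot at a yaw of about 156°. The sizes agree with the text: 121×47 mm for the module and 210×90 mm for the jig's hole pattern. I'll take flipped-wrist views next to cancel the hand-eye calibration error.

```bash
cat >> h.py <<'E'
def down(yaw): # tool z down, tool x at heading yaw
    return (R.from_euler('z',yaw)*R.from_rotvec([np.pi,0,0])).as_rotvec()
def project(c,X):
    r=cv2.Rodrigues(c['Rm'].T)[0]; t=-c['Rm'].T@c['p']
    return cv2.projectPoints(np.atleast_2d(X).astype(float),r,t,c['intrinsics'],np.array([float(c['k1']),0,0,0]))[0].reshape(-1,2)
E
python3 - <<'E'
from h import *
import pickle
V={}
JX=np.array([[.6446,.2035,.0105],[.6378,.1137,.0105],[.4351,.2194,.0105],[.4286,.1297,.0105]])
ym=2.723
def go(n,p,yaw):
    manip.move_pose(p,down(yaw)); manip.dwell(0.3); c=grab('wrist'); V[n]=c; cv2.imwrite(f'pics/{n}.png',c['image'])
go('j3',[.53,.13,.25],3.0656); go('j4',[.53,.21,.25],3.0656)
go('m3',[.49,-.235,.2],ym); go('m4',[.47,-.28,.2],ym)
pickle.dump(V,open('views2.pkl','wb'))
P3=project(V['j3'],JX);P4=project(V['j4'],JX);X=[]
for p,q in zip(P3,P4):
    a=dark(V['j3'],p.round(),8);b=dark(V['j4'],q.round(),8);x=tri(V['j3'],a,V['j4'],b);X.append(x);print(p.round(1),a.round(1),q.round(1),b.round(1),x.round(4))
X=np.array(X);f=X[:2].mean(0);r=X[2:].mean(0);print('mid',X.mean(0).round(4),np.linalg.norm(f-r),np.arctan2(*(r-f)[1::-1]))
for n in('m3','m4'):
    c=V[n];P=allpts(c); m=((P[...,2]>.018)&(P[...,2]<.036)&(abs(P[...,0]-.48)<.1)&(abs(P[...,1]+.255)<.08)).astype(np.uint8); m=cv2.morphologyEx(m,cv2.MORPH_OPEN,np.ones((3,3)))
    ct=max(cv2.findContours(m,0,1)[0],key=cv2.contourArea); w=onplane(c,ct.reshape(-1,2),.026)[:,:2].astype(np.float32)*1000; print(n,cv2.minAreaRect(w),np.median(P[m>0][:,2]))
print(manip.state()['clock'],manip.state()['joint_pos'].round(2))
E
```

```text
[350.7 253.5] [350.8 254. ] [289.4 257.7] [289.3 256.7] [0.6438 0.2034 0.0113]
[280.9 253.6] [281.  252.4] [220.  257.6] [220.1 257.8] [0.637  0.114  0.0107]
[360.7  81. ] [360.8  81.1] [289.7  86.1] [289.6  86.8] [0.4356 0.2193 0.0116]
[280.1  80.8] [280.   81.2] [209.5  86.9] [209.3  87.1] [0.4289 0.1296 0.0115]
mid [0.5363 0.1666 0.0113] 0.20869807638136395 3.0660287349477158
m3 ((482.29180908203125, -252.70606994628906), (46.292911529541016, 119.99292755126953), 66.00872802734375) 0.02866270314364827
m4 ((482.6521301269531, -252.58782958984375), (46.49937057495117, 121.06507110595703), 66.0446548461914) 0.028587966225230993
12.1167 [-0.58  0.05  1.92  0.    1.17 -1.73]
```

```bash
cat >> h.py <<'E'
YJ=3.0659; DJ=np.array([np.cos(YJ),np.sin(YJ),0]); NJ=np.array([-np.sin(YJ),np.cos(YJ),0])
OJ=np.array([.5364,.1666,0])-.02*DJ
def grip_at(xm,z,dy=0): p=OJ+(xm-.045)*DJ+dy*NJ; p[2]=z; return p   # TCP for module origin xm in jig
def F(n=6):
    f=[]
    for _ in range(n): f.append(manip.state()['contact_force']); manip.dwell(0.02)
    f=np.mean(f,0); return np.array([f@DJ,f@NJ,f[2]])
E
python3 - <<'E'
from h import *
ym=np.radians(156.03); g=np.array([.4826,-.2526,0])-.045*np.array([np.cos(ym),np.sin(ym),0])
manip.move_pose([*g[:2],.10],down(ym)); manip.move_linear([*g[:2],.008],rate=.12); manip.dwell(.1)
print('F before',F().round(2),manip.state()['tool_pos'].round(4))
manip.set_gripper(0.03,force=45); s=manip.state(); print(s['gripper_width'],s['grasp_force'],s['clock'])
manip.move_linear([*g[:2],.12],rate=.15)
manip.move_pose(grip_at(-.093,.12),down(YJ)); manip.move_linear(grip_at(-.093,.026),rate=.1); manip.dwell(.2)
f0=F(10); s=manip.state(); print('f0',f0.round(2),s['tool_pos'].round(4),grip_at(-.093,.026).round(4),s['gripper_width'],s['clock'])
np.save('f0.npy',f0)
c=grab('wrist'); cv2.imwrite('pics/held.png',c['image'])
E
```

```text
F before [0.29 0.18 0.39] [ 0.5245 -0.2713  0.0091]
0.04565889532958613 44.99963108450174 14.475
f0 [ 0.03  0.04 -2.55] [0.6942 0.1547 0.0265] [0.6939 0.1547 0.026 ] 0.045586842293173856 18.5083
```

View pics/held.png

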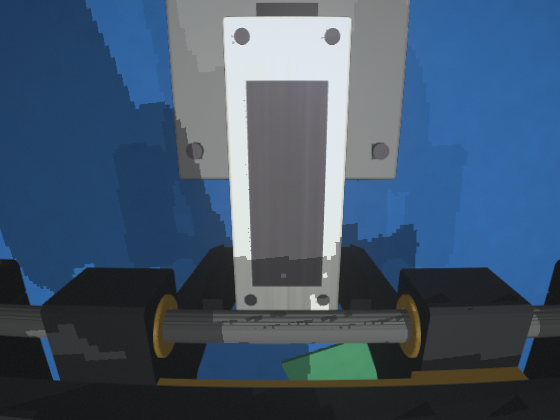

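The picture shows the module held straight, with its nose edge at (223–351, 17). It is centred on the jig plate, whose corners are at (180,178) and (397,178). Next I lower it to the floor and feed it in.

Run:
```python
from h import *
f0=np.load('f0.npy'); z=.0205
manip.move_linear(grip_at(-.093,z),rate=.03)
for i in range(12):
    manip.dwell(.08); f=F(4)-f0
    if f[2]>2: break
    z-=.0005; manip.move_linear(grip_at(-.093,z),rate=.02)
print('floor z',z,f.round(2),manip.state()['tool_pos'].round(4))
np.save('z.npy',z)
for xm in np.arange(-.088,-.0601,.004):
    manip.move_linear(grip_at(xm,z),rate=.04); f=F(3)-f0; s=manip.state(); 
    print(round(xm,4),f.round(1),round((s['tool_pos']-OJ)@DJ+.045,4),round((s['tool_pos']-OJ)@NJ,4))
    if abs(f[0])>12 or abs(f[1])>8: break
print(s['clock'])
```

```text
floor z 0.017499999999999998 [0.15 0.45 4.15] [0.6941 0.1547 0.0179]
-0.088 [-0.8 -0.2  4.4] -0.0882 -0.0001
-0.084 [-1.7  0.   5.8] -0.0842 -0.0001
-0.08 [-1.6 -0.2  6.3] -0.0803 -0.0001
-0.076 [-2.6 -0.4  7.4] -0.0763 -0.0001
-0.072 [-3.8  0.2  7.7] -0.0722 -0.0001
-0.068 [-3.3 -0.1  8. ] -0.0681 -0.0001
-0.064 [-3.3  0.2  8.2] -0.064 -0.0001
23.5667
```

Run:
```python
from h import *
f0=np.load('f0.npy'); z=.018; np.save('z.npy',z)
for xm in np.r_[np.arange(-.062,-.0379,.002),np.arange(-.037,-.0309,.001)]:
    manip.move_linear(grip_at(xm,z),rate=.025); f=F(3)-f0; s=manip.state()
    print(round(xm,4),f.round(1),round((s['tool_pos']-OJ)@DJ+.045,4),round((s['tool_pos']-OJ)@NJ,4),s['tool_pos'][2].round(4),s['moment'].round(2))
    if f[0]<-24 or abs(f[1])>8: break
print(s['clock'],s['gripper_width'])
```

```text
-0.062 [-2.2  0.1  8.1] -0.0613 0.0 0.0179 [-0.02 -0.34 -0.02]
-0.06 [-4.3  0.3  5.6] -0.0602 -0.0 0.0179 [-0.01 -0.72  0.04]
-0.058 [-8.7 -0.   2.9] -0.0596 -0.0001 0.0181 [-0.06 -1.3   0.05]
-0.056 [-11.    0.1   2. ] -0.0584 -0.0001 0.0184 [-0.18 -1.54  0.05]
-0.054 [-10.6  -0.5   1.4] -0.0567 -0.0001 0.0184 [-0.14 -1.64 -0.  ]
-0.052 [-11.    0.2   2.1] -0.0549 -0.0002 0.0185 [-0.15 -1.75  0.02]
-0.05 [-11.2  -0.3   1.9] -0.0531 -0.0002 0.0186 [-0.12 -1.75  0.04]
-0.048 [-12.1  -0.    1.4] -0.0512 -0.0002 0.0186 [-0.17 -1.86 -0.01]
-0.046 [-12.2   0.2   1.6] -0.0495 -0.0003 0.0188 [-0.11 -1.95 -0.03]
-0.044 [-12.6  -0.    1.3] -0.0477 -0.0003 0.0188 [-0.16 -1.97 -0.09]
-0.042 [-13.2   0.1   1.4] -0.0459 -0.0003 0.0189 [-0.18 -2.03 -0.02]
-0.04 [-13.5   0.    1.4] -0.0442 -0.0003 0.019 [-0.19 -2.06 -0.02]
-0.038 [-8.8 -0.5  2.3] -0.0397 -0.0001 0.0181 [-0.06 -1.33 -0.01]
-0.037 [-9.3 -0.1  2.6] -0.0387 -0.0001 0.0181 [-0.06 -1.29  0.  ]
-0.036 [-8.3  0.5  3. ] -0.0376 -0.0001 0.0181 [-0.09 -1.26 -0.  ]
-0.035 [-8.6 -0.2  2.6] -0.0366 -0.0001 0.0181 [-0.06 -1.29 -0.07]
-0.034 [-9.1  0.2  2.7] -0.0356 -0.0001 0.0181 [-0.09 -1.3  -0.06]
-0.033 [-8.8 -0.2  2.8] -0.0346 -0.0001 0.0181 [-0.1  -1.28 -0.01]
-0.032 [-9.3  0.1  2.7] -0.0336 -0.0001 0.0181 [-0.04 -1.28  0.01]
-0.031 [-9.2 -0.3  2.9] -0.0326 -0.0001 0.018 [-0.15 -1.28  0.  ]
29.5667 0.04538763956188771
```

The arm is on the module, and the sliding force is steady at about 9 N. Now I feel for the plate.

Run:
```python
from h import *
f0=np.load('f0.npy'); z=.018; B=[]; xm=-.031; hist=[]
while xm<.004:
    xm+=.001 if not hist or hist[-1][1]>-10.6 else .0005
    manip.move_linear(grip_at(xm,z),rate=.02); manip.dwell(.05); f=F(5)-f0; s=manip.state(); xa=(s['tool_pos']-OJ)@DJ+.045
    hist.append((xa,f[0])); print(round(xm,4),f.round(1),round(xa,4))
    base=np.median([h[1] for h in hist if h[1]>-10.6] or [-9.1])
    if f[0]<base-4.5: break
    if s['clock']>52: print('time'); break
np.save('x.npy',xm); print(base,s['clock'],s['gripper_width'])
```

```text
-0.03 [-9.1  0.   3. ] -0.0316
-0.029 [-8.9 -0.3  2.8] -0.0305
-0.028 [-8.6 -0.4  2.8] -0.0296
-0.027 [-8.8 -0.   2.8] -0.0285
-0.026 [-8.7 -0.1  2.4] -0.0275
-0.025 [-8.8 -0.6  2.6] -0.0265
-0.024 [-9.  -0.1  2.5] -0.0255
-0.023 [-8.7 -0.7  2.6] -0.0245
-0.022 [-9.  -0.1  2.7] -0.0235
-0.021 [-8.4 -0.1  2.4] -0.0225
-0.02 [-8.6 -0.9  2.6] -0.0214
-0.019 [-8.1  0.1  2.5] -0.0205
-0.018 [-8.4 -0.3  2.5] -0.0194
-0.017 [-8.6  0.   2.5] -0.0184
-0.016 [-8.7 -0.   2.2] -0.0174
-0.015 [-8.3 -0.3  2.1] -0.0164
-0.014 [-8.7 -0.8  2.4] -0.0154
-0.013 [-8.6 -0.2  2.7] -0.0144
-0.012 [-9.  -0.2  2.5] -0.0134
-0.011 [-8.8 -0.2  2.6] -0.0124
-0.01 [-8.2 -0.3  2.3] -0.0114
-0.009 [-9.   0.2  2.1] -0.0105
-0.008 [-9.4  0.1  1.5] -0.0098
-0.007 [-10.3  -0.1   1.8] -0.0091
-0.006 [-10.9   0.2   0.7] -0.0084
-0.0055 [-11.3   0.3   0.4] -0.0082
-0.005 [-12.   -0.1   0.5] -0.0079
-0.0045 [-12.    0.    0.5] -0.0076
-0.004 [-12.7  -0.1   0.4] -0.0073
-0.0035 [-12.8   0.4   0.1] -0.0069
-0.003 [-13.1   0.1  -0.2] -0.0066
-0.0025 [-13.4   0.5   0.1] -0.0063
-8.718133764773699 41.8333 0.045164239939023604
```

The plate was found at a module x of about −10 mm, and the push is now about 5 N above the sliding baseline. I'll ease off within the friction band, then release.

Run:
```python
from h import *
f0=np.load('f0.npy'); z=.018; xm=float(np.load('x.npy'))
for i in range(6):
    xm-=.0005; manip.move_linear(grip_at(xm,z),rate=.02); manip.dwell(.05); f=F(4)-f0; s=manip.state()
    print(round(xm,4),f.round(1),round((s['tool_pos']-OJ)@DJ+.045,4))
    if f[0]>-7: break
manip.set_gripper(.085); manip.dwell(.1); s=manip.state(); print(s['gripper_width'],(F()-f0).round(1))
p=np.array(s['tool_pos']); manip.move_linear([*p[:2],.13],rate=.1)
manip.move_pose(grip_at(-.01,.25),down(YJ)) ; manip.dwell(.2)
c=grab('wrist'); cv2.imwrite('pics/end.png',c['image']); print(manip.state()['clock'])
```

```text
-0.003 [-12.6   0.3   0.5] -0.0063
-0.0035 [-11.9   0.3   0.8] -0.0063
-0.004 [-10.7  -0.4   0.9] -0.0063
-0.0045 [-9.9 -0.1  1.5] -0.0063
-0.005 [-8.7 -0.   3. ] -0.0063
-0.0055 [-6.9 -0.2  3.9] -0.0063
0.0847743700117593 [-0.1  0.1  2.6]
47.025
```

View pics/end.png

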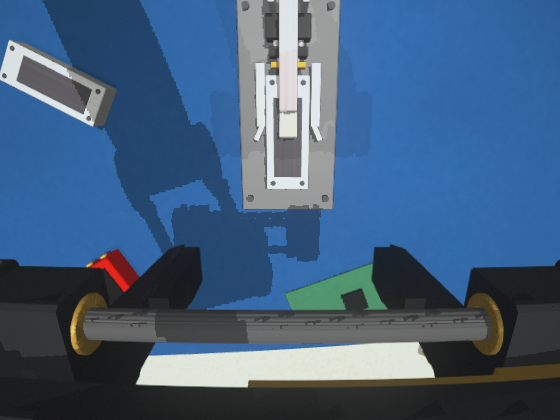

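The final view shows the module straight between the rails at (288,130), with the pad on its top at (287,125) and the connector at the brass plate (288,65). I'll check the numbers, then hand in.

Run:
```python
from h import *
c=grab('wrist')
px=np.array([dark(c,p,4) for p in[(272,82),(304,82),(272,184),(303,184)]])
X=onplane(c,px,.037)-OJ; q=np.c_[X@DJ,X@NJ]; print(px.round(1),q.round(4),'centre',q.mean(0).round(4))
m=q.mean(0); d=q[:2].mean(0)-q[2:].mean(0); yaw=np.arctan2(d[1],d[0]); print(yaw)
if abs(m[1])<.0035 and abs(yaw)<.04 and -.012<m[0]<-.002: print(order.close_job())
```

```text
[[271.6  81.9]
 [302.8  81.9]
 [272.6 182.6]
 [301.4 182.6]] [[ 0.0451  0.0165]
 [ 0.0452 -0.0157]
 [-0.0613  0.0166]
 [-0.0613 -0.0156]] centre [-0.0081  0.0005]
-0.0010710869566279131
the job is handed in; nothing more can be done
None
```

The module is in the jig under the hold-down arm, centred (0.5 mm off) and straight, and I've let go and handed the job in; I pressed the contact plate to about 5 N by feel, but its force after release wasn't measured, and the hand-in reported no verdict.

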